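# Bring the pipette upright over the open specimen cup

## Robot

A 6-joint arm with a two-finger parallel gripper is mounted at the origin on the work surface. World frame = base frame: x ahead of the robot, y to its left, z up, the work surface at z = 0. Lengths are in mm, angles in rad, forces in N, time in s.
With the tool pointing down it reaches from about 300 to 775 mm from the base axis. Payload 14.6 kg.
Tool frame: the origin (TCP) lies at the very end of the fingers, on their centre line; the grasp point (between the pads) lies 19 mm behind it; z points along the fingers, y is the line along which they close (so a half turn about z gives the same grasp; the last joint's range is limited). The gripper opens to 94 mm and grips with 3 to 60 N. Pads are 16 mm wide; open, the fingers measure 119 mm over their backs; the gripper's body (75 mm by 177 mm) begins 78 mm behind the grasp point.
Start: joints at [1.266, 0.3, 1.521, -0, 1.321, -0.067], TCP at [129.559, 534.513, 205.446] pointing down, gripper open.
Joint ranges: [-3.03, 3.03], [-0.79, 2.21], [0.23, 2.52], [-1.04, 4.18], [0, 3.07], [-2.55, 2.55]. Speed limits (rad/s): [2.22, 2.22, 2.57, 3.14, 3.14, 3.14].

## Interface

Orientations are given as [roll, pitch, yaw] about the fixed x, y, z axes, in that order (R = Rz(yaw) Ry(pitch) Rx(roll)).
In Python, from cell import manip gives the robot as it stands.
- The arm moves only by the tool servo_tool, never from a script. Its argument "motion" is a list that holds one entry, the list of rows, each a list of 7 numbers: the shift along the world's x, y, z as a fraction of full scale, then the turn, a rotation vector about the world's x, y, z as a fraction of full scale, then the closure, from 0 (fully open) to 1 (shut). In form: [[[x, y, z, rx, ry, rz, gripper], ...]]. A call has 1 to 10 rows; each row is the pose to reach, as a shift and turn from the pose commanded when the call began, turning the shorter way round; what a row does not reach only later rows make up. Full scale, the value 1, is 0.5 m for a shift and pi rad for a turn. A row lasts 1/10 s, in which the tool goes at most 50 mm and 8.59 degrees, less where a joint would pass 70% of its speed; a pose out of reach is approached as far as the arm can. A call with a number of a shift or a turn outside -1 to 1 is refused whole. A call with a gripper value outside its range is refused whole. The fingers move at their own pace and stop on an object; "newtons" is the grip in N (left out, the last holds). Time passes only in rows, so rows that repeat a pose let the fingers close. It gives the time, the measured TCP pose, the force, the opening and the grip force at its end, in the units of the state.
- manip.read_state(): the state, without advancing time (a new reading comes with each control period).
- manip.camera(name): name is "scene" or "top"; returns a dict with "frame" (420x560x3 uint8, red, green, blue), "range_z" (420x560 float32, mm along the optical axis (not along the pixel's ray), 0 where there is no reading), "vfov" (degrees; the focal length in pixels is half the picture's height over the tangent of half this angle, whatever the lens; pixels are square), "cx", "cy" (the principal point, pixels), "cam_to_world" (4x4, takes a point from camera to world coordinates). Camera axes: x right, y down, z forward; pixel columns grow to the right and rows downward; lengths in mm; the calibration is good to about 2 mm. A picture is of the moment at which its call begins.
- manip.sign_off(): hands the job in; it is judged then, once.
The state is a dict: "clock": time; "joints": joint angles; "qd": joint speeds; "effort": joint torques, N m; "eef_pos": TCP position; "eef_rot": TCP orientation; "wrist_force": force on the tool from outside, world axes, zero at the start; "moment": the same for the moment, N m; "finger_gap": finger opening in mm; "finger_force": force on a finger pad.
Only numpy, scipy, OpenCV 4.12 (cv2) and the standard library are available. Lean on these libraries where they do the work, as an engineer would, in place of code of your own. Each camera call takes 0.05 s, during which the arm holds its last target. There are 200 camera calls.

## Task

Draw the pipette out of its sloping holder, turn it upright with its tip down, and finish holding it steady in the gripper with the tip centred a couple of centimetres above the mouth of the open specimen cup; the program ends while holding it there. Do not let the tip touch the bench or the pipette touch any cup; the cups and the tube rack stay where they stand.

Things in the scene. Friction and masses are not known exactly. Their poses are not given: they have to be found in the camera images.
- holder: Grey pipette holder fixed to the bench, base 180 x 110 x 12 mm; origin: centre of the base's underside, z up, x level, the way the pipette leans. A closed sleeve, 76 mm long, about 18 mm wide inside, slopes at 45 degrees: the stored pipette's axis runs along (0.707, 0, 0.707), its tip at (-75, 0, 35) mm. A trough 22 mm wide goes on 44 mm past the sleeve, under the handle.
- sleeve_mouth (a point): Centre of the upper end of the holder's sleeve, 114 mm above the bench; the pipette comes out here along its own axis, up and away at 45 degrees. The tip is clear after 112 mm of travel.
- pipette: Pipette with blue handle, orange button, yellow tip, 226 mm long, 80 to 150 g, loose in the holder. Origin at its tip's point, z along its axis to the button. Tip cone to 50 mm, shaft 14 mm thick to 112, flat-sided handle to 208 (28 mm in x, 26 in y), button 18 mm thick to 226. A finger rest juts 21 mm to +x near the handle's top. Stored, +x is the underside and y is level: grip across y.
- tip (a point): Point of the pipette's yellow tip (the pipette's origin).
- grip (a point): On the pipette's axis in the upper part of the handle, 186 mm from the tip, 40 mm below the button's top, 167 mm above the bench when stored: a good place to grip across the 26 mm width, with the tool straight down, along the pipette or between. It lies some 35 mm above the centre of mass, so the pipette may swing a little in the fingers towards hanging straight.
- button (a point): Top centre of the orange button, 226 mm from the tip.
- open_cup: The open specimen cup: yellow, no cap, loose, 58 mm high, rim 68 mm across outside and 62 mm inside; origin at the centre of its underside, z up. It may stand in any of three places in the row of cups.
- open_cup_rim (a point): Centre of the open cup's mouth, at rim height.
- capped_cup_a: Yellow specimen cup with a red screw cap, 70 mm high, 72 mm across the cap; bystander. Origin at the centre of its underside.
- capped_cup_b: Second yellow specimen cup with a red screw cap, same size; bystander.
- tube_rack: Green rack of capped tubes, 70 x 130 mm and 97 mm high; bystander beyond the cups. Origin at the centre of its underside, y along its length.
Not all that is in view belongs to the job. Leave any black or white look-alike of the open_cup alone.

How it is judged:
By the outcome, as a careful person would: the job done as asked, in the order asked, and still so for the second after the job is handed in, while the arm keeps its last pose, push and grip.
It also fails if it takes over 38 s, if anything falls off the work surface, if the arm or the gripper's body presses on something with over 40 N, if the wrist force passes 120 N, or if a joint passes its speed limit or range.

## Working session

There is one attempt and no reset: what is moved stays moved. The work goes in short steps, Python scripts to look and compute and a tool call to move; the robot and the scene stay as the last step left them, time stands still between calls to the robot, and variables do not carry over. Pictures are saved under pics/ and viewed, at most 10 in all, crops included, and the job is handed in when it is done.

Besides the shell and the picture viewer there is one more tool, called after ">>>" as name([rows], argument=value, ...), one row to a line, values as JSON. servo_tool: Moves the arm, as the interface text tells. Its arguments: {"type":"object","properties":{"motion":{"type":"array"},"newtons":{"type":"number"}},"required":["motion"]}

```bash
mkdir -p pics
cat > h.py <<'E'
import numpy as np, cv2
from cell import manip
def cloud(c):
    h,w=c["range_z"].shape; f=h/2/np.tan(np.radians(c["vfov"])/2)
    u,v=np.meshgrid(np.arange(w),np.arange(h)); z=c["range_z"]
    P=np.stack([(u-c["cx"])*z/f,(v-c["cy"])*z/f,z,np.ones_like(z)],-1)@np.array(c["cam_to_world"]).T
    P=P[...,:3]; P[z==0]=np.nan
    return P
def save(c,n): cv2.imwrite("pics/"+n,c["frame"][...,::-1])
E
python3 - <<'E'
from h import *
import pickle
d={}
for n in("scene","top"):
    c=manip.camera(n); d[n]=c; save(c,n+"0.png")
    P=cloud(c); hsv=cv2.cvtColor(c["frame"],cv2.COLOR_RGB2HSV); H,S,V=[hsv[...,i].astype(int) for i in range(3)]
    for k,m in dict(blue=(H>95)&(H<130)&(S>100),orange=(H>6)&(H<18)&(S>130),yellow=(H>20)&(H<35)&(S>90),red=((H<5)|(H>174))&(S>130),green=(H>40)&(H<85)&(S>80)).items():
        N,L,st,ce=cv2.connectedComponentsWithStats((m&(V>50)).astype(np.uint8))
        for i in range(1,N):
            if st[i,4]>40:
                q=P[L==i]; q=q[~np.isnan(q[:,0])]
                if len(q): print(n,k,st[i],ce[i].round(),np.median(q,0).round(),q.min(0).round(),q.max(0).round())
pickle.dump(d,open("d.pkl","wb"))
s=manip.read_state(); print(s["eef_pos"],s["eef_rot"],s["finger_gap"],s["clock"])
E
```

```text
scene blue [489  59  10  12  72] [493.  64.] [622. 873. 111.] [611. 861.  92.] [631. 891. 125.]
scene blue [319 135  23  17 190] [329. 144.] [497. 157. 171.] [456. 147. 125.] [527. 173. 193.]
scene blue [345 256   8   9  61] [348. 260.] [708. -52.  97.] [700. -57.  82.] [714. -41. 100.]
scene orange [482   0  20  35 501] [492.  15.] [ 375. 1538.  -42.] [ 338. 1459. -105.] [ 425. 1670.   50.]
scene orange [513   0  26  44 660] [523.  17.] [ 431. 1915. -145.] [ 390. 1718. -354.] [ 438. 2073.  -53.]
scene orange [509  63  14  25 125] [515.  74.] [696. 898.  97.] [663. 883.  45.] [703. 922. 117.]
scene orange [ 500  131   40   66 1421] [521. 165.] [874. 502.  76.] [784. 401.  61.] [927. 644.  82.]
scene orange [335 137   8   7  42] [339. 140.] [525. 153. 195.] [517. 146. 187.] [532. 162. 202.]
scene orange [502 201  21  12 149] [512. 206.] [905. 413.  19.] [882. 406.   3.] [927. 423.  33.]
scene yellow [ 522    0   38   56 1231] [545.  28.] [ 497. 2152. -285.] [ 418. 2125. -398.] [ 623. 2178. -128.]
scene yellow [106  40  59  29 324] [132.  60.] [ 43. -39. 301.] [-108.  -74.  237.] [ 74.
[... 2372 characters left out ...]
. 102.]
top red [254 126   7   8  45] [257. 129.] [742. -18.  97.] [736. -22.  59.] [757. -11. 101.]
top red [253 141   7   9  47] [256. 145.] [706. -16.  97.] [699. -22.  75.] [714.  -9. 101.]
top red [285 141   6   8  44] [288. 144.] [705. -86.  97.] [698. -91.  88.] [714. -80. 100.]
top red [368 214  32  33 828] [383. 230.] [ 514. -294.   70.] [ 479. -347.   -2.] [ 550. -259.   75.]
top red [272 219  32  33 811] [288. 235.] [506. -84.  70.] [ 470. -120.   -2.] [546. -49.  78.]
top green [ 245  128   56   35 1451] [273. 145.] [716. -53.  58.] [ 689. -115.    4.] [761.  13.  93.]
[129.48981939 534.31609916 204.97421156] [-3.14063167e+00 -7.85607517e-05  2.90380366e+00] 93.92777289592038 0.1
```

View pics/scene0.png

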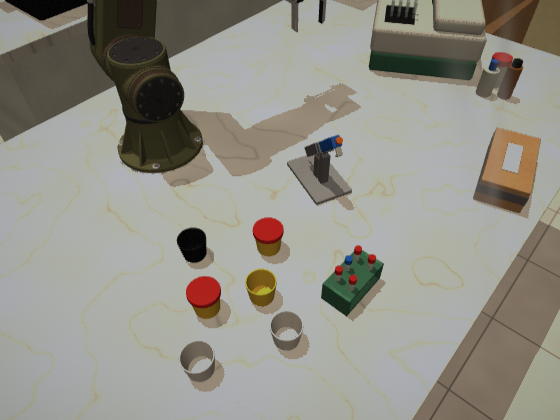

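View pics/top0.png

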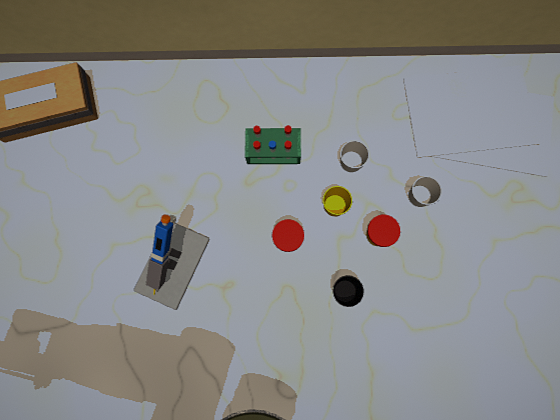

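Candidates for the open cup: yellow at scene (261,288), black at (192,246), and clear/white at (287,331) and (198,362). The yellow one has no cap and fits the description. In the top view it is at (337,200), with the pipette at (162,238) in its holder. Next I'll confirm with a crop and fit the poses.

Run:
```python
from h import *
import pickle
d=pickle.load(open("d.pkl","rb"))
a=cv2.resize(d["scene"]["frame"][210:330,180:310],None,fx=3,fy=4*.75,interpolation=cv2.INTER_CUBIC)
b=cv2.resize(d["scene"]["frame"][120:210,280:360],None,fx=4,fy=4,interpolation=cv2.INTER_CUBIC)
b=cv2.resize(b,(320,360)); cv2.imwrite("pics/crop.png",np.hstack([a,b])[...,::-1])
allb=[];allc=[]
for n in d:
    c=d[n];P=cloud(c);hsv=cv2.cvtColor(c["frame"],cv2.COLOR_RGB2HSV);H,S,V=[hsv[...,i].astype(int) for i in range(3)]
    X,Y,Z=np.moveaxis(P,-1,0)
    # base plate
    m=(abs(Z-12)<5)&(X>330)&(X<600)&(Y>60)&(Y<280)&(S<60)&(V<175)
    m=cv2.morphologyEx(m.astype(np.uint8),cv2.MORPH_OPEN,np.ones((3,3)))
    N,L,st,_=cv2.connectedComponentsWithStats(m); i=1+np.argmax(st[1:,4])
    q=P[L==i][:,:2].astype(np.float32); print(n,"base",cv2.minAreaRect(q),len(q),P[L==i][:,2].mean())
    # blue handle & button
    m=(((H>95)&(H<130)&(S>100)&(V>50))|((H>6)&(H<18)&(S>130)))&(X>430)&(X<560)&(Y>120)&(Y<210)&(Z>110)
    q=P[m]; u,s,vt=np.linalg.svd(q-q.mean(0),full_matrices=False); print(n,"pip",q.mean(0),vt[0],np.degrees(np.arctan2(vt[0][1],vt[0][0])))
    o=(H>6)&(H<18)&(S>130)&(X>480)&(X<560)&(Y>120)&(Y<210)&(Z>180); print(" button",np.nanmean(P[o],0),o.sum())
    # cup rim
    m=(H>20)&(H<35)&(S>90)&(V>50)&(abs(Z-57)<4)&(X>530)&(X<650)&(Y<-150)&(Y>-250)
    q=P[m][:,:2]; A=np.c_[2*q,np.ones(len(q))]; r=np.linalg.lstsq(A,(q**2).sum(1),rcond=None)[0]
    print(n,"rim",r[:2],np.sqrt(r[2]+r[0]**2+r[1]**2),len(q),P[m][:,2].max())
    # red caps
    for lo,hi in((-125,-40),(-340,-250)):
        m=((H<5)|(H>174))&(S>130)&(Z>64)&(X<560)&(Y>lo)&(Y<hi); print(" cap",np.nanmean(P[m],0))
```

```text
scene base ((448.7388916015625, 188.55746459960938), (111.30338287353516, 184.56549072265625), 66.39851379394531) 1386 12.789656485931719
scene pip [499.3942967  157.55718465 169.93349374] [-0.68862661  0.16251524 -0.70666979] 166.7212142739521
 button [525.21360197 153.50413216 194.93153642] 42
scene rim [ 585.53105721 -194.11594162] 31.87691020555418 166 60.97935130862572
 cap [508.04535216 -83.97408457  70.4898862 ]
 cap [ 516.36331734 -294.31627553   70.22298506]
top base ((450.40911865234375, 187.40406799316406), (110.36849975585938, 179.8151092529297), 65.53649139404297) 2379 11.912864952688034
top pip [490.77460332 165.96024578 169.79026518] [-0.70566556  0.30534987 -0.6393728 ] 156.60129167807244
 button [523.13604551 152.72784492 195.834871  ] 62
top rim [ 585.66948147 -195.57535651] 31.851526487193656 124 60.915595016879706
 cap [505.63621768 -83.48530628  70.2952485 ]
 cap [ 513.51461273 -293.69969151   70.50413448]
```

View pics/crop.png

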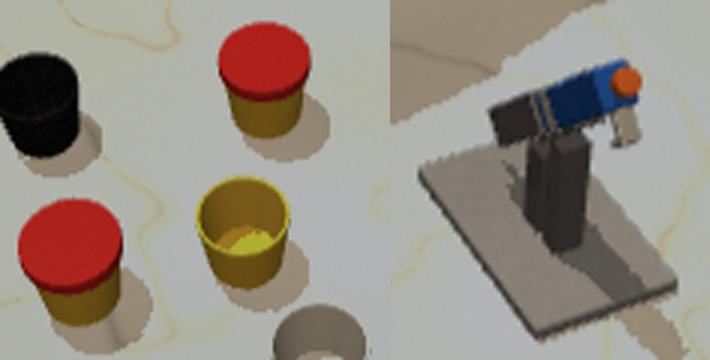

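The crop shows the uncapped yellow cup clearly, with capped and black cups beside it and the pipette's finger rest on the underside. Holder yaw is -24°, with its centre at (449.6, 188). That puts the grip at (501, 165, 166) and the predicted button within 3 mm of what I measured. The cup rim radius of 31.9 is also right, with its centre at (585.6, -195).

I'll grip with the tool at a 22.5° tilt, between straight down and along the pipette.

Run:
```python
from h import *
from scipy.spatial.transform import Rotation as R
s=manip.read_state(); p=np.array(s["eef_pos"]); R0=R.from_euler("xyz",s["eef_rot"])
t=np.radians(24); d=np.array([np.cos(t),-np.sin(t),0]); n=np.array([np.sin(t),np.cos(t),0])
th=np.radians(22.5); z=-np.sin(th)*d-np.array([0,0,np.cos(th)])
T=R.from_matrix(np.c_[np.cross(n,z),n,z]); rv=(T*R0.inv()).as_rotvec()/np.pi
g=np.r_[449.6,188,35]+(186*.7071-75)*d+np.r_[0,0,186*.7071]; tc=g+19*z; pre=tc-80*z
print("turn",rv,"target tcp",tc,"pre",pre,"shift pre",(pre-p)/500,"pre->tcp",(tc-pre)/500,"d",d)
```

```text
turn [ 0.04064111  0.11836189 -0.05695963] target tcp [494.59176188 167.96837701 148.96688888] pre [522.55965879 155.51626704 222.87725148] shift pre [ 0.78613968 -0.75759966  0.03580608] pre->tcp [-0.05593579  0.02490422 -0.14782073] d [ 0.91354546 -0.40673664  0.        ]
```

>>> servo_tool([
  [[0.08,-0.076,0.1,0,0,0,0],[0.16,-0.15,0.2,0.005,0.015,-0.007,0],[0.24,-0.23,0.2,0.01,0.03,-0.014,0],[0.31,-0.3,0.2,0.015,0.045,-0.021,0],[0.38,-0.37,0.2,0.02,0.06,-0.028,0],[0.45,-0.44,0.2,0.025,0.075,-0.035,0],[0.52,-0.51,0.2,0.03,0.09,-0.042,0],[0.6,-0.58,0.2,0.035,0.105,-0.049,0],[0.67,-0.65,0.2,0.04,0.118,-0.057,0],[0.74,-0.72,0.2,0.041,0.118,-0.057,0]],
], newtons=50)

```text
clock: 1.1
eef_pos: [468.1, 204.6, 304.6]
eef_rot: [3.14, -0.395, 2.72]
wrist_force: [1.3, 0.5, -0.3]
finger_gap: 93.8
finger_force: 0.0
```

>>> servo_tool([
  [[0.046,-0.038,-0.06,0,0,0,0],[0.046,-0.038,-0.12,0,0,0,0],[0.046,-0.038,-0.164,0,0,0,0],[0.046,-0.038,-0.164,0,0,0,0]],
])

```text
clock: 1.5
eef_pos: [488.7, 187.4, 220.5]
eef_rot: [-3.14, -0.397, 2.721]
wrist_force: [-0.4, 0.9, 0.2]
finger_gap: 93.9
finger_force: 0.0
```

Run:
```python
from h import *
s=manip.read_state(); print(s["clock"],s["joints"],s["eef_pos"],s["eef_rot"])
from scipy.spatial.transform import Rotation as R
print(R.from_euler("xyz",s["eef_rot"]).as_matrix().round(3))
c=manip.camera("scene"); a=cv2.resize(c["frame"][30:230,230:430],(600,600),interpolation=cv2.INTER_CUBIC); cv2.imwrite("pics/pre.png",a[...,::-1])
```

```text
1.5 [ 0.18243864  0.42088265  1.3715907   0.22117804  1.67919232 -0.98078605] [488.70703895 187.39852082 220.45824453] [-3.14043636 -0.39656151  2.72104346]
[[-0.842  0.408 -0.353]
 [ 0.377  0.913  0.157]
 [ 0.386 -0.001 -0.922]]
```

View pics/pre.png

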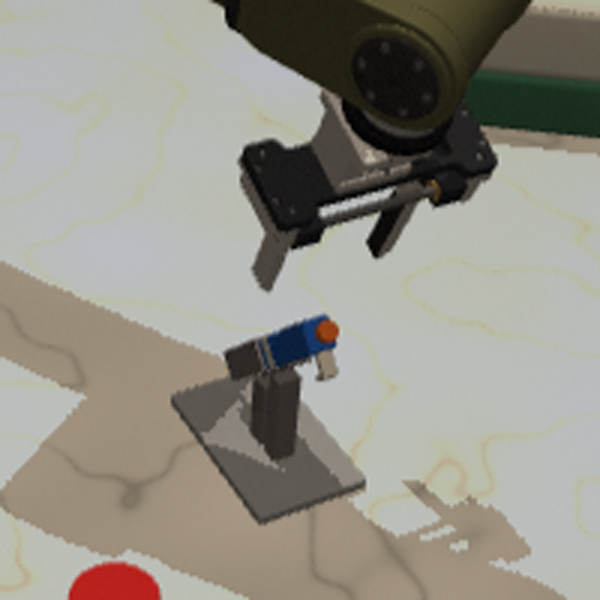

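The fingers are open above the handle, at crop (325,350), and nothing is touching. I'll move sideways to the pre-grasp point, then go in.

>>> servo_tool([
  [[0.068,-0.064,0.005,0,0,0,0],[0.068,-0.064,0.005,0,0,0,0],[0.05,-0.056,-0.04,0,0,0,0],[0.032,-0.048,-0.09,0,0,0,0],[0.022,-0.043,-0.117,0,0,0,0],[0.012,-0.039,-0.143,0,0,0,0],[0.012,-0.039,-0.143,0,0,0,0],[0.012,-0.039,-0.143,0,0,0,0]],
])

```text
clock: 2.35
eef_pos: [496.1, 168.6, 153.3]
eef_rot: [3.138, -0.391, 2.724]
wrist_force: [0.2, -0.3, 0.9]
finger_gap: 93.7
finger_force: 0.0
```

Run:
```python
from h import *
s=manip.read_state(); print(s["clock"],s["joints"],s["eef_pos"],s["eef_rot"],s["wrist_force"])
```

```text
2.35 [ 0.1496711   0.48176694  1.44319855  0.20911385  1.5494142  -1.04218836] [496.1273838  168.63341922 153.29875432] [ 3.13817709 -0.39051551  2.72360881] [ 0.24205713 -0.29019361  0.85194107]
```

>>> servo_tool([
  [[-0.003,-0.001,-0.008,0,0,0,0],[-0.003,-0.001,-0.008,0,0,0,0.3],[-0.003,-0.001,-0.008,0,0,0,0.6],[-0.003,-0.001,-0.008,0,0,0,1],[-0.003,-0.001,-0.008,0,0,0,1],[-0.003,-0.001,-0.008,0,0,0,1],[-0.003,-0.001,-0.008,0,0,0,1],[-0.003,-0.001,-0.008,0,0,0,1],[-0.003,-0.001,-0.008,0,0,0,1],[-0.003,-0.001,-0.008,0,0,0,1]],
], newtons=50)

```text
clock: 3.35
eef_pos: [494.2, 167.8, 147.8]
eef_rot: [3.139, -0.392, 2.723]
wrist_force: [-0.9, -1.1, 0.1]
finger_gap: 25.7
finger_force: 49.8
```

>>> servo_tool([
  [[0.008,-0.0036,0.0088,0,0,0,1],[0.016,-0.0071,0.0175,0,0,0,1],[0.024,-0.0107,0.0263,0,0,0,1],[0.032,-0.0142,0.035,0,0,0,1],[0.04,-0.0178,0.0438,0,0,0,1],[0.048,-0.0214,0.0525,0,0,0,1]],
])

```text
clock: 3.95
eef_pos: [518.5, 156.9, 174.5]
eef_rot: [3.139, -0.392, 2.723]
wrist_force: [-1.5, -0.1, -0.2]
finger_gap: 25.6
finger_force: 50.0
```

>>> servo_tool([
  [[0.014,-0.0062,0.0153,0,0,0,1],[0.028,-0.0125,0.0306,0,0,0,1],[0.042,-0.0187,0.046,0,0,0,1],[0.056,-0.0249,0.0613,0,0,0,1],[0.07,-0.0312,0.0766,0,0,0,1],[0.084,-0.0374,0.092,0,0,0,1],[0.098,-0.0436,0.1073,0,0,0,1],[0.112,-0.0499,0.1226,0,0,0,1],[0.126,-0.0561,0.138,0,0,0,1],[0.14,-0.0623,0.1533,0,0,0,1]],
])

```text
clock: 4.95
eef_pos: [588.8, 125.6, 251.5]
eef_rot: [3.139, -0.392, 2.723]
wrist_force: [-0.5, 0.5, -0.5]
finger_gap: 25.9
finger_force: 50.0
```

Run:
```python
from h import *
s=manip.read_state(); print(s["clock"],s["joints"],s["eef_pos"],s["wrist_force"],s["finger_gap"])
c=manip.camera("scene"); a=cv2.resize(c["frame"][0:200,230:430],(600,600),interpolation=cv2.INTER_CUBIC); cv2.imwrite("pics/out.png",a[...,::-1])
```

```text
4.95 [ 0.06769865  0.60893717  1.02158084  0.18932948  1.8550052  -1.06215817] [588.77513392 125.60691856 251.46422047] [-0.5363863   0.51298218 -0.46221867] 25.896163680483536
```

View pics/out.png

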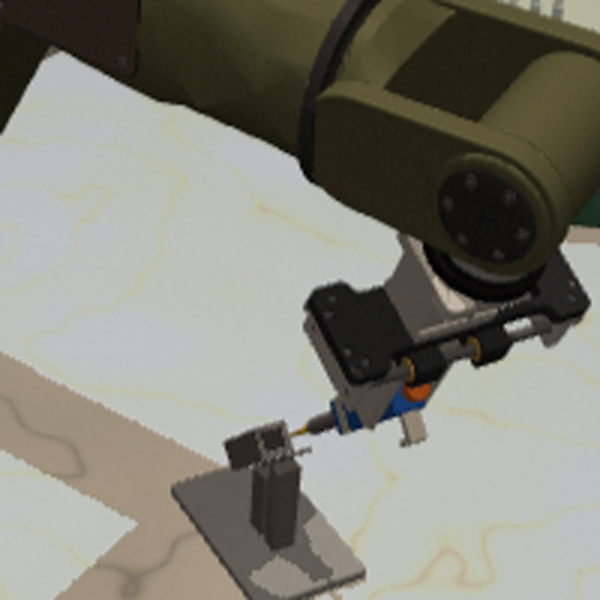

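The tip is at crop (292,435), out past the sleeve mouth after about 146 mm of travel. Next I lift it and turn it upright.

>>> servo_tool([
  [[0.01,-0.005,0.04,0,0,0,1],[0.02,-0.01,0.08,-0.008,-0.018,0,1],[0.02,-0.02,0.12,-0.02,-0.045,0,1],[0.02,-0.03,0.14,-0.034,-0.076,0,1],[0.02,-0.04,0.16,-0.048,-0.107,0,1],[0.02,-0.05,0.16,-0.062,-0.139,0,1],[0.02,-0.06,0.16,-0.076,-0.17,0,1],[0.02,-0.07,0.16,-0.09,-0.201,0,1],[0.02,-0.08,0.16,-0.102,-0.228,0,1],[0.02,-0.08,0.16,-0.102,-0.228,0,1]],
])

```text
clock: 6.0
eef_pos: [597.1, 86.4, 332.5]
eef_rot: [3.139, 0.398, 2.724]
wrist_force: [-0.2, -0.6, -0.6]
finger_gap: 25.6
finger_force: 50.0
```

>>> servo_tool([
  [[0,-0.02,0,0,0,0,1],[0,-0.04,0,0,0,0,1],[0,-0.07,0,0,0,0,1],[0,-0.1,0,0,0,0,1],[0,-0.12,0,0,0,0,1],[0,-0.13,0,0,0,0,1],[0,-0.13,0,0,0,0,1],[0,-0.13,0,0,0,0,1]],
])

```text
clock: 6.8
eef_pos: [598.3, 21.1, 330.7]
eef_rot: [3.141, 0.393, 2.723]
wrist_force: [-0.0, -0.3, -0.6]
finger_gap: 25.8
finger_force: 50.0
```

```bash
cat > m.py <<'E'
from h import *
import sys
from scipy.spatial.transform import Rotation as R
s=manip.read_state(); p=np.array(s["eef_pos"]); M=R.from_euler("xyz",s["eef_rot"]).as_matrix(); g=p-19*M[:,2]
print(s["clock"],np.round(s["joints"],2),p.round(1),"grip",g.round(1)); print(M.round(3)); t=sys.argv[1]
for n in("scene","top"):
    c=manip.camera(n); P=cloud(c); save(c,n+t+".png"); hsv=cv2.cvtColor(c["frame"],cv2.COLOR_RGB2HSV);H,S,V=[hsv[...,i].astype(int) for i in range(3)]
    D=np.linalg.norm(P-g,axis=-1)
    for k,m in dict(blue=(H>95)&(H<130)&(S>100)&(V>40),yel=(H>15)&(H<38)&(S>80),all=(P[...,2]<g[2]-110)).items():
        r=D<215 if k!="all" else (np.hypot(P[...,0]-g[0],P[...,1]-g[1])<80)&(D<200)
        m=m&r&(P[...,2]>75)
        q=P[m]
        if k=="blue": m=m&(P[...,2]<g[2]+40);q=P[m]
        if len(q)<3: print(n,k,len(q)); continue
        v,u=np.nonzero(m); print(n,k,len(q),"px",u.mean().round(),v.mean().round(),u.min(),u.max(),v.min(),v.max(),"mean",q.mean(0).round(1))
        for lo in range(int(q[:,2].min()),int(q[:,2].max())+1,20):
            w=q[(q[:,2]>=lo)&(q[:,2]<lo+20)]
            if len(w): print("   z",lo,len(w),w.mean(0).round(1))
E
python3 m.py 1
```

```text
6.8 [ 0.05  0.14  1.47 -0.19  1.18 -1.06] [598.3  21.1 330.7] grip [591.6  24.  348.3]
[[-0.844  0.406  0.35 ]
 [ 0.376  0.914 -0.155]
 [-0.383  0.001 -0.924]]
scene blue 447 px 334.0 134.0 324 343 111 157 mean [597.5  16.9 329.6]
   z 275 36 [596.2  16.8 279.5]
   z 295 119 [596.1  16.8 306.1]
   z 315 112 [599.1  17.2 323.5]
   z 335 67 [600.7  15.1 344.9]
   z 355 113 [595.8  17.9 367.4]
scene yel 441 px 327.0 64.0 301 356 0 192 mean [562.3  30.6 450.7]
   z 165 13 [591.1  24.9 173.4]
   z 185 17 [592.5  24.  195.4]
   z 205 6 [592.7  22.4 209.1]
   z 365 2 [584.9  41.8 383.6]
   z 385 1 [589.   40.6 386. ]
   z 405 7 [531.1  19.8 421.4]
   z 425 57 [558.3  33.  434. ]
   z 445 237 [571.1  29.8 453.8]
   z 505 7 [549.6  24.9 519.6]
   z 525 6 [506.   26.4 542.1]
   z 545 88 [535.9  35.3 553. ]
scene all 94 px 329.0 177.0 326 333 167 192 mean [592.9  22.5 212.1]
   z 165 13 [591.1  24.9 173.4]
   z 185 17 [592.5  24.  195.4]
   z 205 32 [593.5  21.7 217.2]
   z 225 32 [593.3  21.6 231.7]
top blue 0
top yel 28 px 228.0 165.0 213 255 151 193 mean [552.5  -1.1 443.6]
   z 411 5 [519.2  17.1 424.4]
   z 431 19 [559.   -5.1 446.3]
   z 451 4 [563.3  -4.8 454.4]
top all 0
```

View pics/scene1.png

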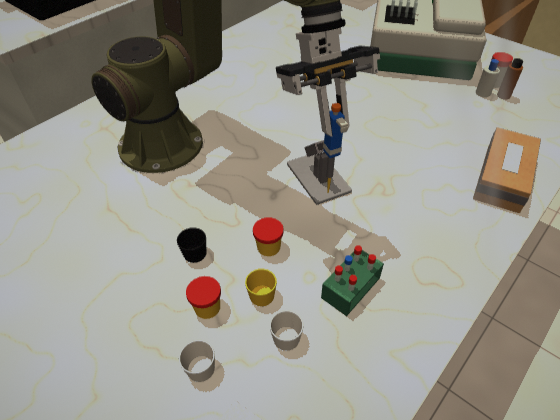

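The pipette hangs vertical, with its tip around scene px (329,191) at about (590.5, 25, 162). Now I carry it over the yellow cup.

>>> servo_tool([
  [[0,-0.02,0,0,0,0,1],[0,-0.06,0,0,0,0,1],[-0.002,-0.11,0,0,0,0,1],[-0.004,-0.17,0,0,0,0,1],[-0.006,-0.23,0,0,0,0,1],[-0.008,-0.29,0,0,0,0,1],[-0.01,-0.35,0,0,0,0,1],[-0.01,-0.39,0,0,0,0,1],[-0.01,-0.42,0,0,0,0,1],[-0.01,-0.44,0,0,0,0,1]],
])

```text
clock: 7.9
eef_pos: [592.9, -200.4, 330.7]
eef_rot: [3.141, 0.393, 2.722]
wrist_force: [-0.5, 0.5, -0.9]
finger_gap: 25.5
finger_force: 50.0
```

>>> servo_tool([
  [[0,0,-0.02,0,0,0,1],[0,0,-0.05,0,0,0,1],[0,0,-0.08,0,0,0,1],[0,0,-0.1,0,0,0,1],[0,0,-0.12,0,0,0,1],[0,0,-0.13,0,0,0,1],[0,0,-0.13,0,0,0,1],[0,0,-0.13,0,0,0,1]],
])

```text
clock: 8.7
eef_pos: [593.3, -199.0, 266.3]
eef_rot: [3.141, 0.394, 2.723]
wrist_force: [-0.6, -0.4, 0.1]
finger_gap: 25.8
finger_force: 50.0
```

```bash
python3 m.py 2
python3 - <<'E'
import cv2
a=cv2.imread("pics/scene2.png")[150:320,180:380]; cv2.imwrite("pics/c2.png",cv2.resize(a,(700,595),interpolation=cv2.INTER_CUBIC))
E
```

```text
8.7 [-0.38  0.21  1.54 -0.02  1.   -1.52] [ 593.3 -199.   266.3] grip [ 586.7 -196.1  283.8]
[[-0.844  0.406  0.351]
 [ 0.375  0.914 -0.155]
 [-0.383  0.001 -0.924]]
scene blue 387 px 256.0 220.0 247 265 198 242 mean [ 593.6 -202.4  270.1]
   z 201 27 [ 595.7 -200.9  214.2]
   z 221 44 [ 593.3 -202.3  236.8]
   z 241 103 [ 595.7 -202.3  250.1]
   z 261 53 [ 595.1 -206.   271.1]
   z 281 49 [ 593.9 -206.5  291.5]
   z 301 111 [ 590.3 -199.3  305.6]
scene yel 462 px 241.0 147.0 185 271 87 271 mean [ 555.5 -186.2  398.5]
   z 99 9 [ 586.9 -195.1  108.4]
   z 119 17 [ 587.3 -196.   129.3]
   z 139 6 [ 589.2 -194.1  147. ]
   z 179 1 [ 591.7 -191.3  192.1]
   z 319 1 [ 575.3 -175.6  324.5]
   z 339 11 [ 540.4 -168.4  357.5]
   z 359 33 [ 553.4 -191.3  369.5]
   z 379 241 [ 565.6 -189.3  389. ]
   z 439 3 [ 535.8 -186.6  452.7]
   z 459 4 [ 529.1 -178.6  467.8]
   z 479 136 [ 532.5 -179.   488.3]
scene all 86 px 259.0 258.0 255 262 249 271 mean [ 588.7 -196.9  148.4]
   z 99 9 [ 586.9 -195.1  108.4]
   z 119 17 [ 587.3 -196.   129.3]
   z 139 25 [ 589.7 -196.6  151.5]
   z 159 35 [ 589.1 -198.1  165.9]
top blue 0
top yel 13 px 382.0 182.0 338 410 148 219 mean [ 537.  -219.9  398.7]
   z 386 10 [ 534.8 -214.7  390.4]
   z 406 2 [ 541.4 -259.6  408.5]
   z 446 1 [ 549.6 -192.3  461.7]
top all 0
```

View pics/c2.png

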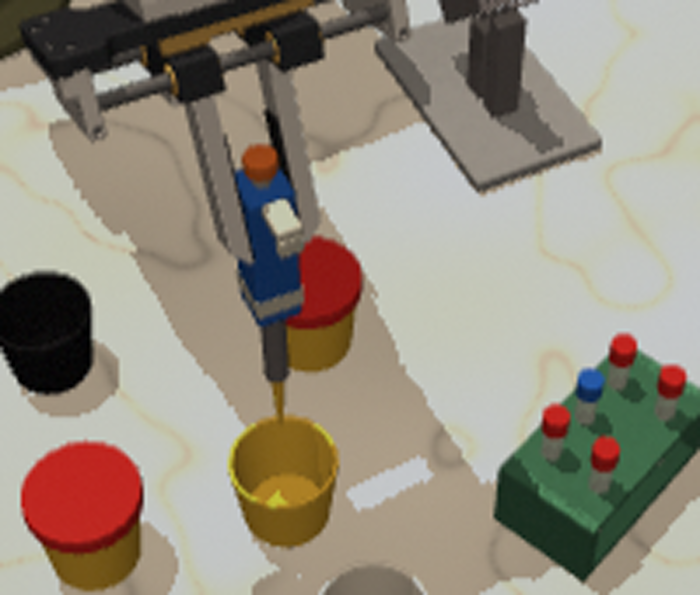

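The tip, at crop (281,420), is centred on the mouth of the yellow cup at z≈98. I'll lower it another 18 mm or so, to about 20 mm above the rim.

>>> servo_tool([
  [[-0.001,0,-0.01,0,0,0,1],[-0.001,0,-0.02,0,0,0,1],[-0.001,0,-0.03,0,0,0,1],[-0.001,0,-0.037,0,0,0,1],[-0.001,0,-0.037,0,0,0,1],[-0.001,0,-0.037,0,0,0,1],[-0.001,0,-0.037,0,0,0,1],[-0.001,0,-0.037,0,0,0,1]],
])

```text
clock: 9.6
eef_pos: [592.7, -199.0, 247.5]
eef_rot: [3.141, 0.393, 2.723]
wrist_force: [-0.6, -0.0, -1.1]
finger_gap: 25.6
finger_force: 50.0
```

```bash
python3 m.py 3 | grep -A3 -E "grip|scene yel|scene all"
python3 - <<'E'
import cv2
a=cv2.imread("pics/scene3.png")[170:320,190:340]; cv2.imwrite("pics/c3.png",cv2.resize(a,(600,600),interpolation=cv2.INTER_CUBIC))
E
```

```text
9.6 [-0.38  0.22  1.57 -0.02  0.96 -1.52] [ 592.7 -199.   247.5] grip [ 586.1 -196.1  265.1]
[[-0.844  0.406  0.35 ]
 [ 0.376  0.914 -0.155]
 [-0.383  0.001 -0.924]]
--
scene yel 428 px 241.0 155.0 209 272 98 276 mean [ 555.  -186.9  381.5]
   z 77 7 [ 585.7 -194.8   88.2]
   z 97 13 [ 586.2 -195.9  107.9]
   z 117 8 [ 588.3 -197.3  124.1]
--
scene all 81 px 259.0 263.0 255 262 255 276 mean [ 588.  -197.1  130.6]
   z 77 7 [ 585.7 -194.8   88.2]
   z 97 13 [ 586.2 -195.9  107.9]
   z 117 21 [ 588.5 -197.5  130. ]
```

View pics/c3.png

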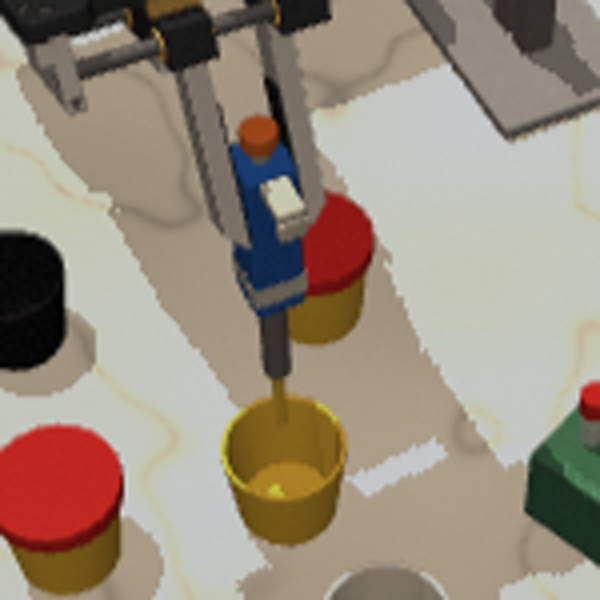

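The tip is at crop (280,425). I measure it at (585.5, -195, about 79), upright, centred and about 20 mm above the rim, and the cup hasn't moved. Handing in.

```bash
python3 -c "
from cell import manip
print(manip.sign_off())"
```

```text
the job is handed in; nothing more can be done
None
```

The job is handed in: the gripper holds the pipette upright and steady, tip centred about 20 mm above the open yellow cup's mouth, with no contact seen with any cup or the bench, at 9.6 s of the 38 s allowed.

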